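Load a vial carrier into the sample chamber through its sprung flap

ROBOT

A 7-joint arm with a two-finger parallel gripper is mounted at the origin on a cart in front of the work surface, level with it; the furniture and walls round the work are solid. World frame = base frame: x ahead of the robot, y to its left, z up, the work surface at z = 0. Lengths are in m, angles in rad, forces in N, time in s.
With the tool pointing down it reaches from about 0.4 to 0.85 m from the base axis. Payload 4.5 kg.
Tool frame: the origin (TCP) lies between the finger pads; the fingertips stand 19 mm ahead of it and the grasp point (between the pads) is the TCP (r.nose_length is the distance from the TCP to the fingertips, in m); z points along the fingers, x is the direction in which the jaws open and shut, and the axes are right-handed (so a half turn about z gives the same grasp; the last joint's range is limited). The gripper opens to 88 mm and grips with 3 to 60 N. Pads are 18 mm wide; open, the fingers measure 123 mm over their backs; the gripper's body (75 mm by 187 mm) begins 45 mm behind the grasp point.
Start: joints at [1.179, 0.689, -0.195, 1.565, 0.157, 0.902, -0.215], TCP at [0.258, -0.569, 0.258] pointing down, gripper open.
Joint ranges: [-3.01, 3.01], [-0.46, 2.08], [-1.47, 1.51], [0.13, 2.56], [-1, 4.14], [0.04, 2.09], [-2.66, 2.66]. Speed limits (rad/s): [2.57, 2.57, 3.14, 3.14, 3.14, 3.14, 3.14].

INTERFACE

Orientations are given as a unit quaternion [x, y, z, w].
In Python, from plant import get_state, vision, r gives the robot as it stands.
- The arm moves only by the tool play_rows, never from a script. Its argument "deltas" is a list that holds one entry, the list of rows, each a list of 7 numbers: the gripper command: -1 is fully open, 1 is shut, values between are in proportion, then the shift along the tool's x, y, z normalised to -1 to 1, where 1 is 300 mm, then the turn, a rotation vector about the tool's x, y, z normalised to -1 to 1, where 1 is pi rad. A call has 1 to 5 rows; each row is the pose to reach, as a shift and turn from the pose measured when the call began, along the tool's axes at that moment, turning the shorter way round; what a row does not reach only later rows make up. A row lasts 1/8 s, in which the tool goes at most 62.5 mm and 10.7 degrees, less where a joint would pass 70% of its speed; a pose out of reach is approached as far as the arm can. A call with a number of a shift or a turn outside -1 to 1 is refused whole. A call with a gripper value outside its range is refused whole. The fingers move at their own pace and stop on an object; "force" is the grip in N (left out, the last holds). Time passes only in rows, so rows that repeat a pose let the fingers close. It gives the time, the measured TCP pose, the force and the opening at its end, in the units of the state.
- get_state(): the state, without advancing time (a new reading comes with each control period).
- vision.snapshot(name): name is "scene" or "top"; returns the picture (480x640x3 uint8, red, green, blue); there is no depth.
- vision.camera_model(name): a dict with "vfov" (degrees; the focal length in pixels is half the picture's height over the tangent of half this angle, whatever the lens; pixels are square), "cx", "cy" (the principal point, pixels), "k1" (the pictures are not rectified: a ray, as slopes to the right and down, at radius r is drawn at 1 + k1 r^2 times it, then the intrinsics apply), "world_to_cam" (4x4, takes a point from world to camera coordinates). Camera axes: x right, y up, looking along -z (the intrinsics and any distortion apply to the point x, -y, -z); pixel columns grow to the right and rows downward; lengths in m; the calibration is good to about 2 mm. A picture is of the moment at which its call begins. camera_model takes no time and is no camera call.
- r.finish_job(): hands the job in, once; it reports no verdict.
The state is a dict: "clock": time; "q": joint angles; "qd": joint speeds; "joint_torque": joint torques, N m; "tool_pos": TCP position; "eef_rot": TCP orientation; "contact_force": force on the tool from outside, world axes, zero at the start; "moment": the same for the moment, N m; "opening": opening from 0.0 (shut) to 1.0 (fully open).
Only numpy, scipy, OpenCV 4.12 (cv2) and the standard library are available. Lean on these libraries where they do the work, as an engineer would, in place of code of your own. Each camera call takes 0.05 s, during which the arm holds its last target.

TASK

Lift the vial carrier off its parking dock, set it down on the sample chamber's sill with its box end facing the flap, and let go of it. Then take it again by its upright tail grip and slide it in through the sprung flap until it is fully home and the flap has fallen shut behind it, with only the tail left outside. Leave the tape roll and the standing vial where they are.

Things in the scene. Friction and masses are not known exactly. Their poses are not given: they have to be found in the camera images.
- carrier: White vial carrier, 194 mm long along x, about 0.24 kg, a brown vial fixed lying in it. Origin: underside, below the centre of its box; +x out of the box end (nose), z up. Box 80 mm long (x -40 to +40), 38 wide, 32 high. Then a neck 12 mm wide, 13 high (x -40 to -128), then the upright tail grip, 26 mm long (x -154 to -128), 12 thick in y, 42 high.
- tail (a point): Point in the carrier's tail grip, on its mid-plane, 141 mm behind the carrier's origin and 30 mm above its underside; axes as the carrier's. While the carrier is parked, the dock's cheeks hide the tail.
- dock: Fixed parking dock: dark plate 215 x 58 mm, 4 mm thick, on the desk. The carrier starts on it (carrier origin 4 mm above the dock's, same axes). Two grey cheeks 50 mm high (x -158 to -82, 36 mm wide outside) stand 4 mm off both sides of the tail and outer neck, so that only the box and inner neck can be taken there; lift the carrier straight up.
- chamber: Fixed sample chamber on the desk: metal base plate 272 x 90 mm, 8 mm thick, with a closed grey box on its far part (clear top; 64 mm high above the desk, 56 mm wide outside, 44 inside). Origin: on the desk below the flap, on the centre line; +x into the chamber, the way the carrier is pushed; z up. The open plate, x -130 to 0, is the sill. Inner face of the back wall (the stop): x +126.
- mouth (a point): Point on the sill's upper face, 8 mm above the desk, on the centre line below the flap; axes as the chamber's. Front frame 64 mm wide at x -8 to -2, opening 44 mm wide and 44 high; two flared guides 14 mm high lead to it from x -33, 58 mm apart at their outer ends. Fully home, the carrier's origin is at x +86 and the centre of its tail at x -55.
- flap (a joint): Sprung steel flap in the opening, 43 mm wide, 40 high, hung from its upper edge 44 mm above the sill. 0 = shut, positive = swung inwards, at most 1.5 rad; a weak spring shuts it (under 8 N pushes the carrier through). It rides on the carrier's box, about 1.25 rad open, and drops shut when the carrier's origin is about 80 mm past it; a notch in its lower edge clears the neck.
- tape: Loose roll of tan tape lying flat, 98 mm across, 25 mm high; bystander. Origin under its centre.
- clear_vial: Loose clear vial with a black cap, standing, 28 mm across, 71 mm high; bystander. Origin under its centre.
Not all that is in view belongs to the job. There is more than one size of the carrier; the job needs the larger.

How it is judged:
By the outcome, as a careful person would: the job done as asked, in the order asked, and still so for the second after the job is handed in, with the robot touching nothing.
It also fails if it takes over 48 s, if anything falls off the work surface, if the arm or the gripper's body presses on something with over 40 N, if the wrist force passes 120 N, or if a joint passes its speed limit or range.

## Working session

There is one attempt and no reset: what is moved stays moved. The work goes in short steps, Python scripts to look and compute and a tool call to move; the robot and the scene stay as the last step left them, time stands still between calls to the robot, and variables do not carry over. Pictures are saved under pics/ and viewed, and the job is handed in when it is done.

Besides the shell and the picture viewer there is one more tool, called after "Call:" by a JSON object that holds its "op" and its "data", one argument or row to a line. play_rows: Moves the arm, as the interface text tells. Scaled input: -1 to 1 covers 300 mm each way for a shift and pi rad each way for a turn. Its arguments: {"type":"object","properties":{"deltas":{"type":"array"},"force":{"type":"number"}},"required":["deltas"]}

```bash
ls; mkdir -p pics
python3 - <<'E'
from plant import get_state, vision, r
import cv2
for n in("scene","top"):
    cv2.imwrite(f"pics/{n}0.png",vision.snapshot(n)[...,::-1]); m=vision.camera_model(n); print(n,m)
print(get_state()); print(r.nose_length)
E
```

```text
pics
scene {'vfov': 42.213653673262, 'cx': 315.41572282654965, 'cy': 240.77812211981205, 'k1': -0.06971177178310406, 'world_to_cam': array([[-0.77316567, -0.63385701, -0.02097953,  0.414739  ],
       [ 0.35718302, -0.46254248,  0.81146457, -0.21539481],
       [-0.52405643,  0.61990301,  0.58402493, -1.19123128],
       [ 0.        ,  0.        ,  0.        ,  1.        ]])}
top {'vfov': 46.96638607938659, 'cx': 320.2122744422932, 'cy': 241.67165638408292, 'k1': -0.14046982778212824, 'world_to_cam': array([[ 0.01559193, -0.99986082,  0.00593515,  0.06052365],
       [ 0.98242963,  0.01642366,  0.18590935, -0.50653376],
       [-0.18598096,  0.00293218,  0.98254897, -1.41110425],
       [ 0.        ,  0.        ,  0.        ,  1.        ]])}
{'clock': 0.1, 'q': array([ 1.17876889,  0.68989817, -0.19448669,  1.56619135,  0.15731369,
        0.90251558, -0.21509457]), 'qd': array([ 1.04556921e-03, -2.74212986e-03, -1.24984413e-04, -1.82025219e-03,
       -2.96488632e-04,  1.96670806e-03,  2.35256785e-05]), 'joint_torque': array([-3.62559942e-03, -5.28490877e+01, -1.27153929e+00, -1.53836614e+01,
       -5.24993974e-02,  1.98926093e-03,  3.53717508e-05]), 'tool_pos': array([ 0.25790124, -0.56874119,  0.25700356]), 'eef_rot': array([ 8.40573252e-01, -5.41697285e-01, -7.19943718e-04, -3.74415065e-04]), 'contact_force': array([0.24344385, 0.09348769, 0.00889837]), 'moment': array([-0.01300226,  0.02838377, -0.01221781]), 'opening': 0.9974763384911634}
0.019
```

View pics/scene0.png

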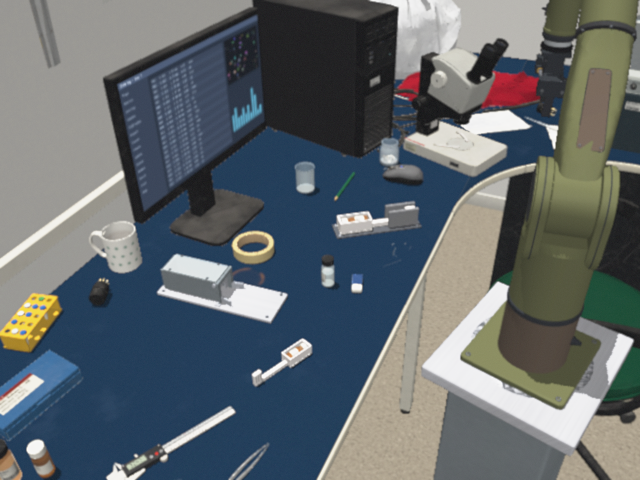

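View pics/top0.png

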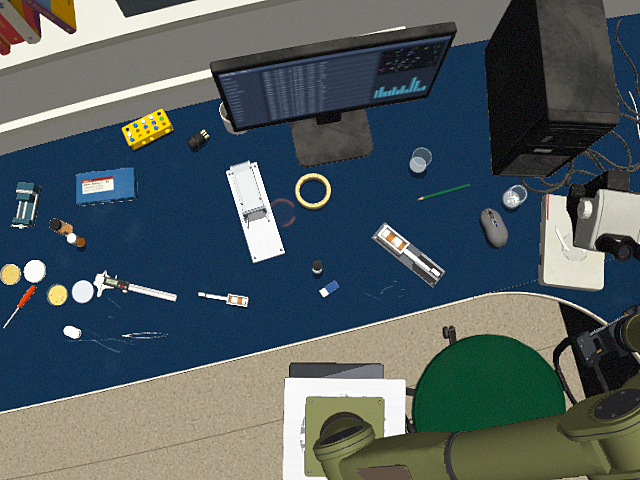

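The carrier sits on its dock at about (408,253) in the top view, with its box to the upper left. The chamber is at (255,212), with its sill towards the robot. The small carrier at (225,299) is a decoy, the tape is at (313,191), and the vial at (317,268). I'll zoom in next.

```bash
cat > h.py <<'E'
import numpy as np, cv2
from scipy.spatial.transform import Rotation as R
from plant import get_state, vision, r
def prep(n):
    m=vision.camera_model(n); f=240/np.tan(np.radians(m['vfov']/2)); return m,f
def proj(n,P):
    m,f=prep(n); P=np.atleast_2d(P); c=P@m['world_to_cam'][:3,:3].T+m['world_to_cam'][:3,3]
    s=np.c_[c[:,0]/-c[:,2],-c[:,1]/-c[:,2]]; s=s*(1+m['k1']*(s**2).sum(1,keepdims=True))
    return s*f+[m['cx'],m['cy']]
def unproj(n,uv,z):
    m,f=prep(n); d=(np.atleast_2d(uv)-[m['cx'],m['cy']])/f; s=d.copy()
    for _ in range(30): s=d/(1+m['k1']*(s**2).sum(1,keepdims=True))
    W=m['world_to_cam']; o=-W[:3,:3].T@W[:3,3]
    D=np.c_[s[:,0],-s[:,1],-np.ones(len(s))]@W[:3,:3]
    return o+D*((np.reshape(z,(-1,1))-o[2])/D[:,2:])
def crop(img,c,w,h,k,fn):
    x,y=c[0]-w//2,c[1]-h//2
    cv2.imwrite(fn,cv2.resize(img[y:y+h,x:x+w,::-1],None,fx=k,fy=k,interpolation=cv2.INTER_CUBIC)); print(fn,'origin',x,y,'scale',k)
E
python3 - <<'E'
from h import *
t=cv2.imread('pics/top0.png')[...,::-1]; s=cv2.imread('pics/scene0.png')[...,::-1]
crop(t,(410,252),100,75,8,'pics/td.png');crop(t,(255,212),130,120,5,'pics/tc.png')
crop(s,(378,217),110,60,7,'pics/sd.png');crop(s,(222,287),150,80,5,'pics/sc.png')
E
```

```text
pics/td.png origin 360 215 scale 8
pics/tc.png origin 190 152 scale 5
pics/sd.png origin 323 187 scale 7
pics/sc.png origin 147 247 scale 5
```

View pics/td.png

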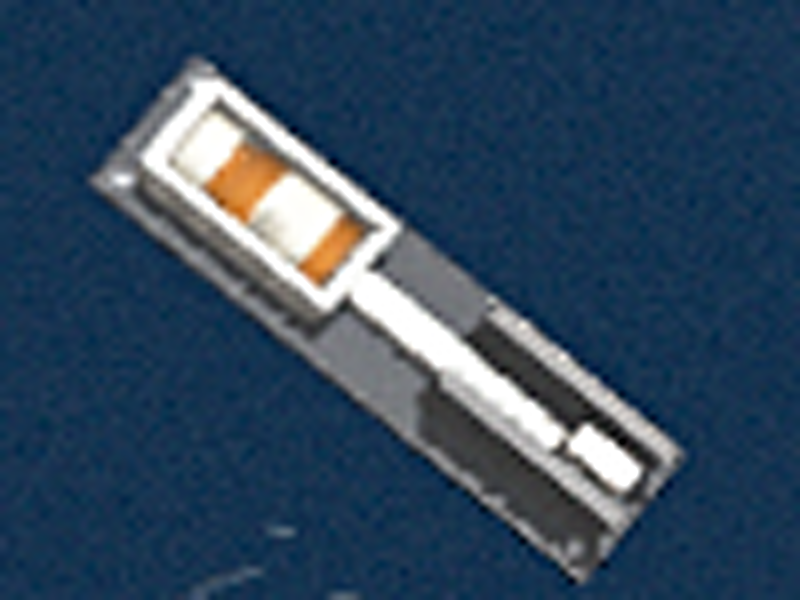

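View pics/tc.png

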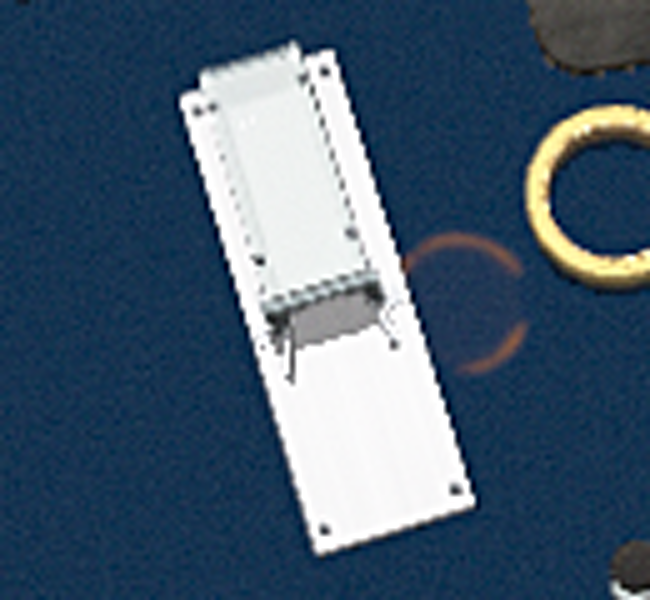

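View pics/sd.png

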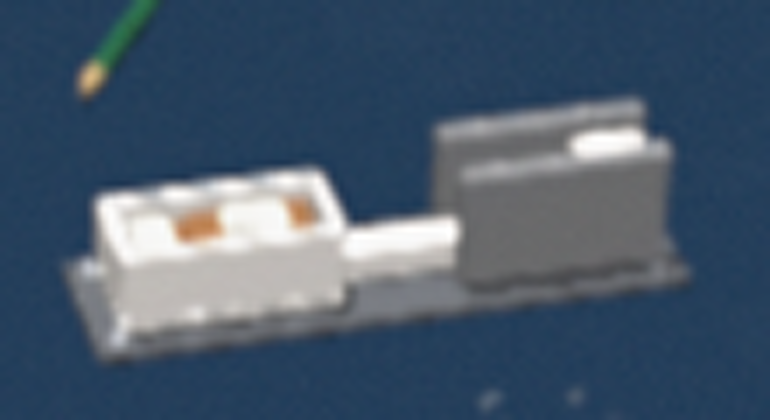

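View pics/sc.png

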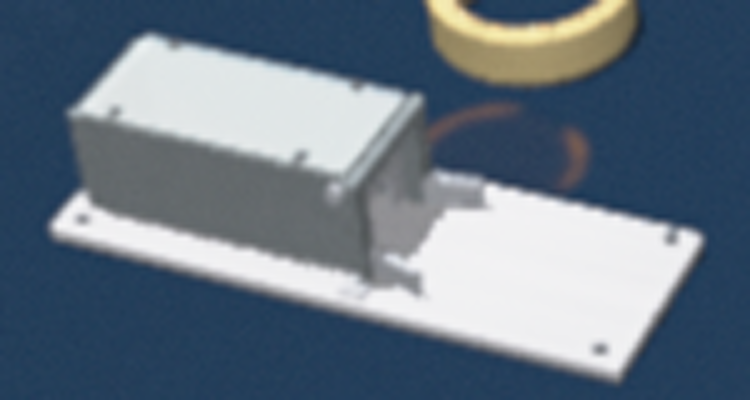

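```bash
cat > fit.py <<'E'
from h import *
from scipy.optimize import least_squares
def cv(p,o,k): return (np.array(p,float)+.5)/k-.5+o
def fit(obs,x0,z0):
    def res(p):
        c,s=np.cos(p[2]),np.sin(p[2]); out=[]
        for n,L,U in obs:
            L=np.array(L,float); W=np.c_[p[0]+c*L[:,0]-s*L[:,1],p[1]+s*L[:,0]+c*L[:,1],z0+L[:,2]]
            out.append((proj(n,W)-U).ravel())
        return np.concatenate(out)
    o=least_squares(res,x0,loss='soft_l1'); return o.x,res(o.x).reshape(-1,2).round(1)
E
python3 - <<'E'
from fit import *
cor=[(.04,.019,.032),(.04,-.019,.032),(-.04,-.019,.032),(-.04,.019,.032)]
T=('top',cor+[(-.141,0,.042)],cv([(140,162),(205,78),(402,225),(325,312),(608,457)],(360,215),8))
S=('scene',cor,cv([(125,262),(97,195),(320,170),(350,222)],(323,187),7))
for o in([T],[S],[T,S]):
    x,e=fit(o,[.4,-.15,.7],.004); print('car',x.round(4),np.degrees(x[2]).round(2),e.tolist())
pl=[(-.13,-.045,.008),(-.13,.045,.008),(.142,.045,.008),(.142,-.045,.008)]
T=('top',pl,cv([(473,503),(317,553),(183,97),(335,50)],(190,152),5))
S=('scene',pl[:3],cv([(705,237),(620,372),(50,228)],(147,247),5))
for o in([T],[S],[T,S]):
    x,e=fit(o,[.5,.2,.2],0); print('ch',x.round(4),np.degrees(x[2]).round(2),e.tolist())
print(unproj('top',[[313,191]],.025),unproj('top',[[317,266]],.071))
print(R.from_quat(get_state()['eef_rot']).as_matrix().round(3))
E
```

```text
car [ 0.5185 -0.1259  0.8999] 51.56 [[-0.1, 0.1], [0.5, -0.1], [-0.7, 0.1], [0.3, 0.1], [-0.1, -0.2]]
car [ 0.5178 -0.1294  0.9023] 51.7 [[0.1, -0.7], [0.3, 0.5], [-0.3, -0.3], [-0.2, 0.5]]
car [ 0.5178 -0.1271  0.8994] 51.53 [[0.4, 0.4], [1.0, 0.2], [-0.2, 0.4], [0.8, 0.4], [0.3, 0.1], [-0.5, -0.3], [-0.2, 0.8], [-0.8, 0.1], [-0.7, 1.0]]
ch [0.5903 0.2479 0.3221] 18.46 [[0.5, 0.4], [-0.2, 0.3], [-0.4, -0.4], [0.1, -0.4]]
ch [0.5873 0.249  0.326 ] 18.68 [[-0.0, -0.1], [-0.0, 0.1], [0.1, 0.0]]
ch [0.5889 0.2481 0.3229] 18.5 [[0.5, 0.9], [-0.2, 0.8], [-0.5, 0.1], [-0.1, 0.1], [-0.3, -0.5], [-0.5, -0.4], [-0.0, -0.6]]
[[0.6502466  0.09052536 0.025     ]] [[0.43710381 0.07604465 0.071     ]]
[[ 0.413 -0.911 -0.001]
 [-0.911 -0.413  0.001]
 [-0.002  0.    -1.   ]]
```

```bash
cat >> h.py <<'E'
def rows(pos,yaw):
    s=get_state(); A=R.from_quat(s['eef_rot']); 
    x=np.array([np.cos(yaw),np.sin(yaw),0]); z=np.array([0,0,-1.]); B=np.c_[x,np.cross(z,x),z]
    t=A.inv().apply(np.array(pos)-s['tool_pos'])/.3; w=(A.inv()*R.from_matrix(B)).as_rotvec()/np.pi
    print('d',t.round(4),'turn',w.round(4),'| clock',round(s['clock'],2),'pos',s['tool_pos'].round(4),'yaw',np.degrees(np.arctan2(*A.as_matrix()[[1,0],0])).round(2),'F',s['contact_force'].round(1),'op',round(s['opening'],3))
CAR=np.array([.518,-.127]);CY=np.radians(51.5)
CH=np.array([.589,.248]);HY=np.radians(18.5); HX=np.array([np.cos(HY),np.sin(HY)])
E
python3 - <<'E'
from h import *
print(unproj('top',[[540,287],[603,290],[560,185],[625,240]],[.04,.04,.2,.2]))
rows([.30,-.33,.2],np.radians(-50)); 
c=CAR-.005*np.array([np.cos(CY),np.sin(CY)]); rows([*c,.12],CY-np.pi/2)
E
```

```text
[[ 0.3929415  -0.52304195  0.04      ]
 [ 0.38554731 -0.70515562  0.04      ]
 [ 0.63001287 -0.52500359  0.2       ]
 [ 0.4934815  -0.68826918  0.2       ]]
d [-0.6664 -0.4566  0.191 ] turn [-0.      0.0005 -0.0867] | clock 0.1 pos [ 0.2579 -0.5687  0.257 ] yaw -65.6 F [0.2 0.1 0. ] op 0.997
d [-0.9744 -1.3831  0.458 ] turn [-1.000e-04  5.000e-04 -1.505e-01] | clock 0.1 pos [ 0.2579 -0.5687  0.257 ] yaw -65.6 F [0.2 0.1 0. ] op 0.997
```

Call:
{"op": "play_rows", "data": {
  "deltas": [
    [[-1, -0.67, -0.46, 0.19, 0, 0, -0.087], [-1, -0.67, -0.46, 0.19, 0, 0, -0.087], [-1, -0.67, -0.46, 0.19, 0, 0, -0.087], [-1, -0.67, -0.46, 0.19, 0, 0, -0.087], [-1, -0.67, -0.46, 0.19, 0, 0, -0.087]]
  ],
  "force": 30
}}

```text
clock: 0.72
tool_pos: [0.3005, -0.3232, 0.1996]
eef_rot: [0.908, -0.418, -0.003, -0.002]
contact_force: [0.7, -1.0, -0.3]
opening: 1.003
```

Run:
```python
from h import *
c=CAR-.005*np.array([np.cos(CY),np.sin(CY)]); rows([*c,.12],CY-np.pi/2)
```

```text
d [-0.0204 -0.9593  0.2663] turn [-0.0006  0.0023 -0.0608] | clock 0.72 pos [ 0.3005 -0.3232  0.1996] yaw -49.45 F [ 0.7 -1.  -0.3] op 1.003
```

Call:
{"op": "play_rows", "data": {
  "deltas": [
    [[-1, -0.02, -0.96, 0.266, 0, 0.002, -0.061], [-1, -0.02, -0.96, 0.266, 0, 0.002, -0.061], [-1, -0.02, -0.96, 0.266, 0, 0.002, -0.061], [-1, -0.02, -0.96, 0.266, 0, 0.002, -0.061], [-1, -0.02, -0.96, 0.266, 0, 0.002, -0.061]]
  ]
}}

```text
clock: 1.35
tool_pos: [0.5175, -0.1301, 0.1194]
eef_rot: [0.944, -0.329, 0.001, -0.001]
contact_force: [0.2, 0.1, 0.3]
opening: 1.0
```

Call:
{"op": "play_rows", "data": {
  "deltas": [
    [[-1, 0, 0, 0, 0, 0, 0], [-1, 0, 0, 0, 0, 0, 0]]
  ]
}}

```text
clock: 1.6
tool_pos: [0.5172, -0.1316, 0.1192]
eef_rot: [0.944, -0.33, 0.0, -0.0]
contact_force: [0.3, 0.1, 0.3]
opening: 1.002
```

Run:
```python
from h import *
cv2.imwrite('pics/top1.png',vision.snapshot('top')[...,::-1])
s=vision.snapshot('scene'); crop(s,(370,200),200,150,4,'pics/s1.png')
c=CAR-.005*np.array([np.cos(CY),np.sin(CY)]); rows([*c,.027],CY-np.pi/2)
```

```text
pics/s1.png origin 270 125 scale 4
d [-0.007  -0.0006  0.3085] turn [-0.0002 -0.0001 -0.0008] | clock 1.7 pos [ 0.5164 -0.1324  0.1196] yaw -38.65 F [-0.3  0.3 -0.2] op 0.997
```

View pics/s1.png

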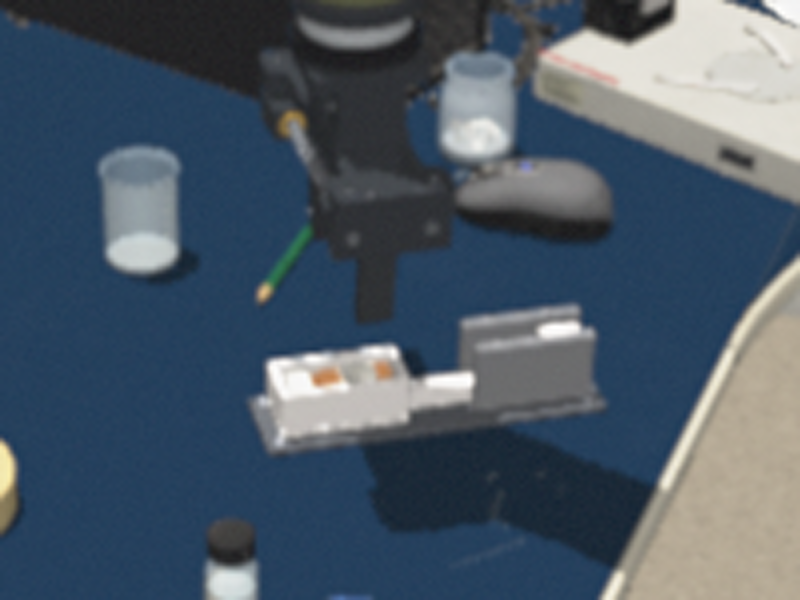

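View pics/top1.png

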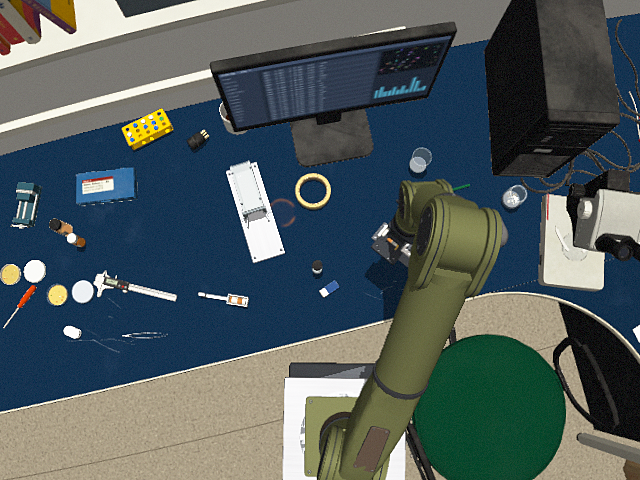

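The tool is above the box, aligned with it. The near finger is at crop (375,290), just behind the middle of the box. Next I descend and grip.

Call:
{"op": "play_rows", "data": {
  "deltas": [
    [[-1, -0.006, 0, 0.15, 0, 0, 0], [-1, -0.006, 0, 0.25, 0, 0, 0], [-1, -0.006, 0, 0.308, 0, 0, 0], [-1, -0.006, 0, 0.308, 0, 0, 0]]
  ]
}}

```text
clock: 2.2
tool_pos: [0.5142, -0.132, 0.0267]
eef_rot: [0.943, -0.331, -0.001, 0.0]
contact_force: [-0.1, -1.3, 0.8]
opening: 1.001
```

Call:
{"op": "play_rows", "data": {
  "deltas": [
    [[0.3, 0, 0, 0, 0, 0, 0], [1, 0, 0, 0, 0, 0, 0], [1, 0, 0, 0, 0, 0, 0], [1, 0, 0, 0, 0, 0, 0], [1, 0, 0, 0, 0, 0, 0]]
  ],
  "force": 25
}}

```text
clock: 2.82
tool_pos: [0.5142, -0.132, 0.0268]
eef_rot: [0.943, -0.331, -0.001, 0.0]
contact_force: [0.1, 1.2, 0.5]
opening: 0.459
```

Call:
{"op": "play_rows", "data": {
  "deltas": [
    [[1, 0, 0, 0, 0, 0, 0], [1, 0, 0, 0, 0, 0, 0], [1, 0, 0, 0, 0, 0, 0]]
  ]
}}

```text
clock: 3.2
tool_pos: [0.5139, -0.1317, 0.0268]
eef_rot: [0.944, -0.331, -0.001, 0.0]
contact_force: [-1.0, -0.3, 1.2]
opening: 0.428
```

Call:
{"op": "play_rows", "data": {
  "deltas": [
    [[1, 0, 0, -0.1, 0, 0, 0], [1, 0, 0, -0.2, 0, 0, 0], [1, 0, 0, -0.3, 0, 0, 0], [1, 0, 0, -0.4, 0, 0, 0], [1, 0, 0, -0.4, 0, 0, 0]]
  ]
}}

```text
clock: 3.82
tool_pos: [0.5155, -0.1323, 0.1483]
eef_rot: [0.943, -0.332, 0.001, -0.0]
contact_force: [0.5, 0.3, -3.5]
opening: 0.427
```

Run:
```python
from h import *
s=vision.snapshot('scene'); crop(s,(370,200),200,150,4,'pics/s2.png')
p=CH+HX*(-.073); print(p); rows([*p,.15],HY-np.pi/2)
```

```text
pics/s2.png origin 270 125 scale 4
[0.51977237 0.22483676]
d [-0.7306 -0.9392 -0.0103] turn [1.000e-04 0.000e+00 1.821e-01] | clock 3.88 pos [ 0.5145 -0.1321  0.147 ] yaw -38.72 F [-0.7 -0.4 -2.6] op 0.425
```

View pics/s2.png

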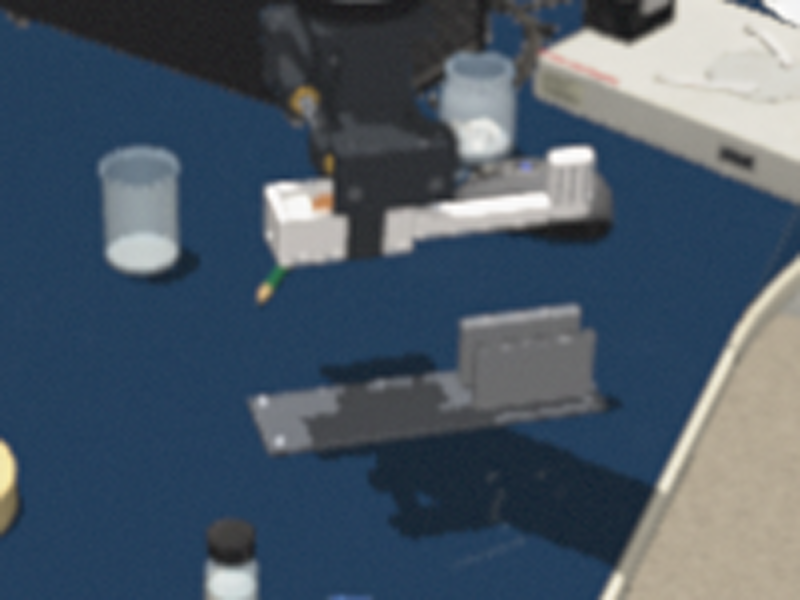

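The carrier has come free and hangs level. Next I carry it to above the sill.

Call:
{"op": "play_rows", "data": {
  "deltas": [
    [[1, -0.1, -0.13, 0, 0, 0, 0.03], [1, -0.2, -0.26, 0, 0, 0, 0.06], [1, -0.31, -0.4, 0, 0, 0, 0.09], [1, -0.42, -0.54, 0, 0, 0, 0.12], [1, -0.52, -0.67, 0, 0, 0, 0.14]]
  ]
}}

```text
clock: 4.5
tool_pos: [0.5176, 0.124, 0.1451]
eef_rot: [0.848, -0.53, -0.001, 0.001]
contact_force: [1.5, -0.1, -2.9]
opening: 0.431
```

Run:
```python
from h import *
p=CH+HX*(-.073); rows([*p,.14],HY-np.pi/2)
```

```text
d [-0.2988 -0.1539  0.0166] turn [ 0.0009 -0.0001  0.0416] | clock 4.5 pos [0.5176 0.124  0.1451] yaw -64.01 F [ 1.5 -0.1 -2.9] op 0.431
```

Call:
{"op": "play_rows", "data": {
  "deltas": [
    [[1, -0.15, -0.08, 0.01, 0, 0, 0.02], [1, -0.25, -0.13, 0.015, 0, 0, 0.035], [1, -0.299, -0.154, 0.017, 0, 0, 0.042], [1, -0.299, -0.154, 0.017, 0, 0, 0.042], [1, -0.299, -0.154, 0.017, 0, 0, 0.042]]
  ]
}}

```text
clock: 5.12
tool_pos: [0.52, 0.2221, 0.1395]
eef_rot: [0.81, -0.586, -0.0, 0.002]
contact_force: [1.3, -1.0, -3.9]
opening: 0.428
```

Run:
```python
from h import *
s=vision.snapshot('scene'); t=vision.snapshot('top')
crop(s,(240,270),200,150,4,'pics/s3.png');crop(t,(260,230),160,120,5,'pics/t3.png')
p=CH+HX*(-.073); rows([*p,.14],HY-np.pi/2)
```

```text
pics/s3.png origin 140 195 scale 4
pics/t3.png origin 180 170 scale 5
d [-0.008  -0.0013 -0.0004] turn [ 0.0011 -0.0006 -0.0013] | clock 5.22 pos [0.5201 0.2224 0.1399] yaw -71.74 F [ 0.6 -0.4 -2.8] op 0.431
```

View pics/s3.png

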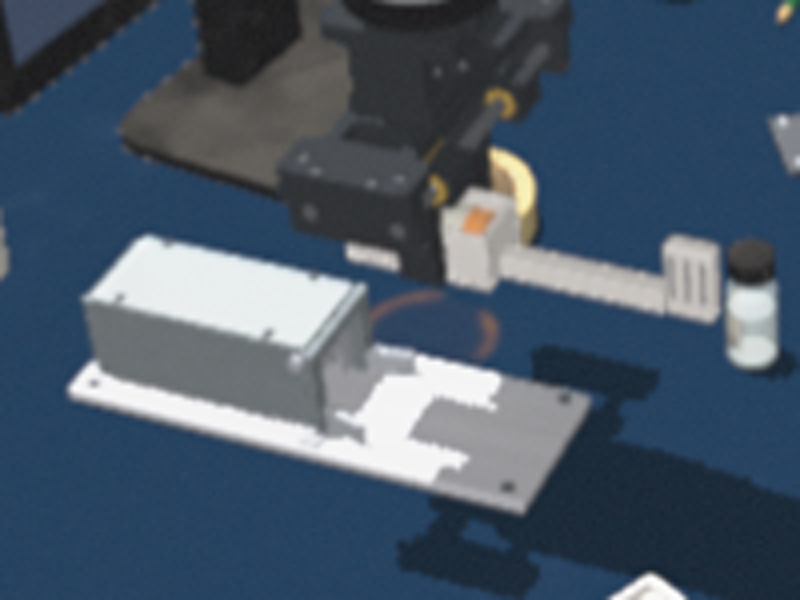

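View pics/t3.png

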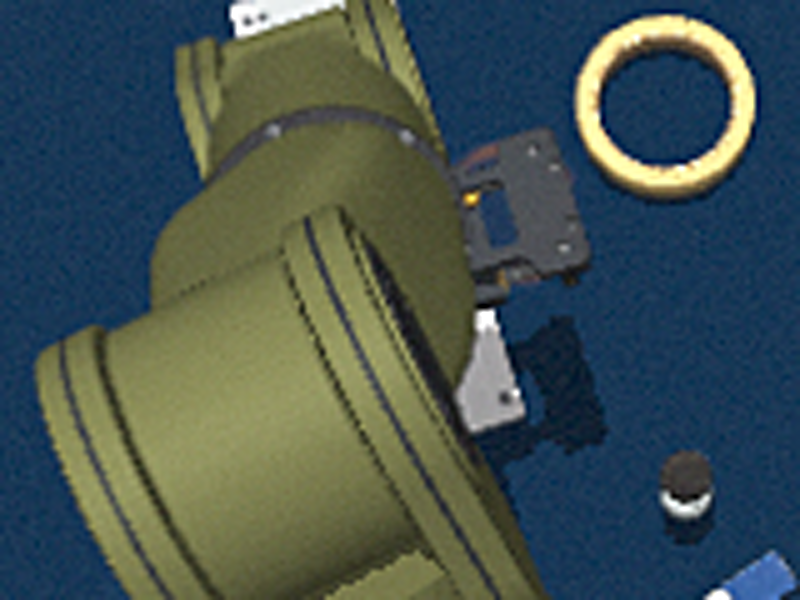

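The carrier is over the sill, nose to the flap, with the tail clear of the vial. Next I lower it.

Call:
{"op": "play_rows", "data": {
  "deltas": [
    [[1, -0.008, -0.001, 0.1, 0.001, 0, -0.001], [1, -0.008, -0.001, 0.2, 0.001, 0, -0.001], [1, -0.008, -0.001, 0.3, 0.001, 0, -0.001], [1, -0.008, -0.001, 0.345, 0.001, 0, -0.001], [1, -0.008, -0.001, 0.345, 0.001, 0, -0.001]]
  ]
}}

```text
clock: 5.85
tool_pos: [0.5193, 0.2236, 0.036]
eef_rot: [0.811, -0.585, 0.001, 0.001]
contact_force: [0.2, 0.4, -2.1]
opening: 0.427
```

Run:
```python
from h import *
s=vision.snapshot('scene'); cv2.imwrite('pics/s4full.png',s[...,::-1])
crop(s,(240,280),160,120,5,'pics/s4.png')
p=CH+HX*(-.073); rows([*p,.031],HY-np.pi/2)
```

```text
pics/s4.png origin 160 220 scale 5
d [-0.0027 -0.0006  0.0193] turn [-0.     -0.0007 -0.0006] | clock 5.9 pos [0.5198 0.224  0.0368] yaw -71.61 F [ 0.4  1.2 -3.4] op 0.43
```

View pics/s4.png

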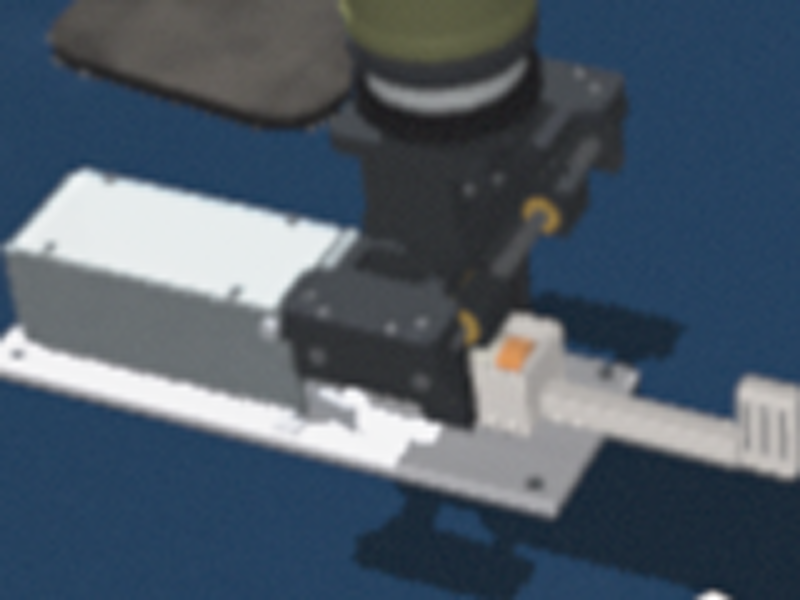

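Call:
{"op": "play_rows", "data": {
  "deltas": [
    [[1, -0.002, 0, 0.012, 0, 0, 0], [1, -0.002, 0, 0.019, 0, 0, 0], [1, -0.002, 0, 0.02, 0, 0, 0], [1, -0.002, 0, 0.02, 0, 0, 0]]
  ]
}}

```text
clock: 6.4
tool_pos: [0.5197, 0.2247, 0.0309]
eef_rot: [0.811, -0.585, 0.001, 0.0]
contact_force: [-0.1, 0.3, -2.3]
opening: 0.43
```

Call:
{"op": "play_rows", "data": {
  "deltas": [
    [[0, 0, 0, 0, 0, 0, 0], [-0.2, 0, 0, 0, 0, 0, 0], [-0.5, 0, 0, 0, 0, 0, 0], [-0.5, 0, 0, 0, 0, 0, 0]]
  ]
}}

```text
clock: 6.9
tool_pos: [0.5198, 0.2247, 0.031]
eef_rot: [0.811, -0.585, 0.001, 0.0]
contact_force: [-1.0, 0.2, -0.0]
opening: 0.75
```

Call:
{"op": "play_rows", "data": {
  "deltas": [
    [[-0.6, 0, 0, -0.1, 0, 0, 0], [-0.6, 0, 0, -0.25, 0, 0, 0], [-0.6, 0, 0, -0.4, 0, 0, 0], [-0.6, 0, 0, -0.5, 0, 0, 0], [-0.6, 0, 0, -0.5, 0, 0, 0]]
  ]
}}

```text
clock: 7.52
tool_pos: [0.521, 0.2255, 0.1832]
eef_rot: [0.811, -0.585, 0.002, -0.002]
contact_force: [0.3, 0.3, -1.0]
opening: 0.8
```

Run:
```python
from h import *
s=vision.snapshot('scene'); cv2.imwrite('pics/s5full.png',s[...,::-1])
crop(s,(260,290),160,120,5,'pics/s5.png')
p=CH+HX*(-.208); print(p); rows([*p,.13],HY-np.pi/2)
```

```text
pics/s5.png origin 180 230 scale 5
[0.39174868 0.18200063]
d [0.0014 0.451  0.1712] turn [-0.0007 -0.0006 -0.0005] | clock 7.58 pos [0.5199 0.2252 0.1816] yaw -71.6 F [ 0.3 -0.4  0.3] op 0.799
```

View pics/s5.png

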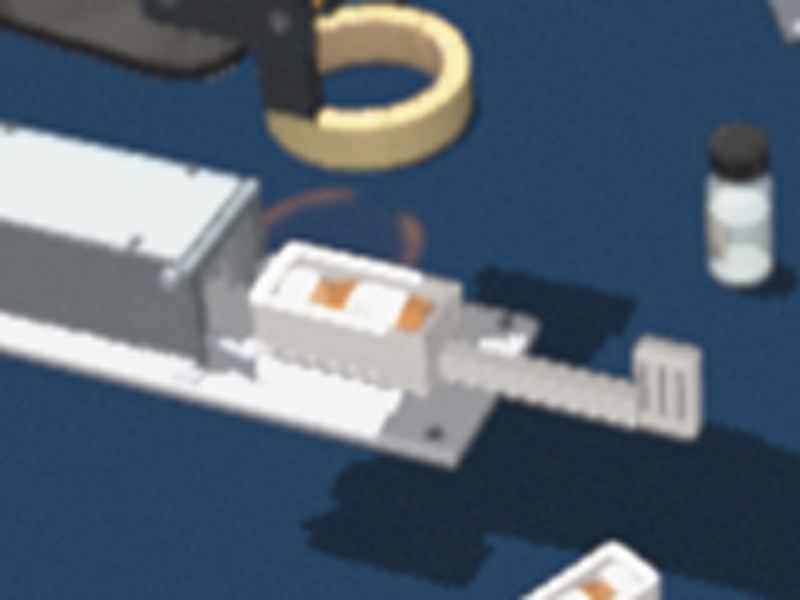

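The carrier stands on the sill by itself, with its nose at the guides and its tail over the edge.

Run:
```python
from fit import *
cor=[(.04,.019,.032),(.04,-.019,.032),(-.04,-.019,.032),(-.04,.019,.032)]
S=('scene',cor,cv([(252,303),(292,243),(462,287),(430,338)],(180,230),5))
x,e=fit([S],[.52,.22,.32],.008); print(x.round(4),np.degrees(x[2]),e.tolist())
for nm,C,y in(('comb',CH,HY),('scene',np.array([.5873,.249]),np.radians(18.68))):
    d=x[:2]-C; print(nm,d@[np.cos(y),np.sin(y)],d@[-np.sin(y),np.cos(y)])
o=np.array([.5197,.2247])+.0063*HX; print('expected',o,(o-CH)@HX)
P=lambda L,o,a:[*(o+np.array([L[0]*np.cos(a)-L[1]*np.sin(a),L[0]*np.sin(a)+L[1]*np.cos(a)])),.008+L[2]]
for L in cor+[(-.128,.006,.042),(-.128,-.006,.042),(-.154,-.006,.042),(-.154,.006,.042)]:
    print(L,((proj('scene',P(L,o,HY))[0]-(180,230)+.5)*5-.5).round())
```

```text
[0.5253 0.2247 0.3478] 19.925882874312506 [[0.1, -0.4], [-0.1, 0.7], [0.3, -0.7], [-0.4, 0.4]]
comb -0.06783776306103516 -0.001857662395957847
scene -0.06655309900696223 -0.0031363370612562083
expected [0.52567444 0.22669902] -0.06681202780002819
(0.04, 0.019, 0.032) [249. 301.]
(0.04, -0.019, 0.032) [289. 247.]
(-0.04, -0.019, 0.032) [460. 287.]
(-0.04, 0.019, 0.032) [422. 343.]
(-0.128, 0.006, 0.042) [632. 353.]
(-0.128, -0.006, 0.042) [643. 334.]
(-0.154, -0.006, 0.042) [703. 348.]
(-0.154, 0.006, 0.042) [692. 367.]
```

Call:
{"op": "play_rows", "data": {
  "deltas": [
    [[-0.6, 0, 0.15, 0.05, 0, 0, 0], [-0.6, 0.001, 0.3, 0.12, 0, 0, 0], [-0.6, 0.001, 0.451, 0.171, 0, 0, 0], [-0.6, 0.001, 0.451, 0.171, 0, 0, 0], [-0.6, 0.001, 0.451, 0.171, 0, 0, 0]]
  ]
}}

```text
clock: 8.2
tool_pos: [0.3924, 0.1824, 0.1294]
eef_rot: [0.811, -0.585, 0.001, -0.0]
contact_force: [0.1, -0.4, 0.1]
opening: 0.802
```

Run:
```python
from h import *
s=vision.snapshot('scene'); cv2.imwrite('pics/s6full.png',s[...,::-1])
crop(s,(280,280),160,120,5,'pics/s6.png')
p=CH+HX*(-.208); print(p); rows([*p,.038],HY-np.pi/2); print(get_state()['q'].round(2))
```

```text
pics/s6.png origin 200 220 scale 5
[0.39174868 0.18200063]
d [3.000e-04 6.200e-03 3.056e-01] turn [-0.0012 -0.0005 -0.0006] | clock 8.25 pos [0.3931 0.1827 0.1297] yaw -71.61 F [ 0.1 -0.3  0.2] op 0.8
[-0.57  0.71  0.05  2.25 -0.17  0.18 -1.62]
```

View pics/s6.png

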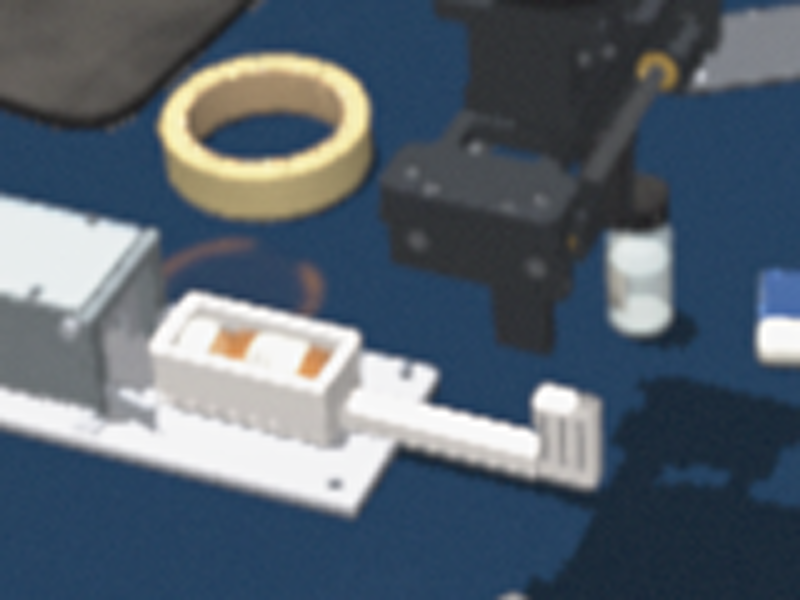

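The jaws straddle the tail line and clear the vial by a wide margin. I'll descend in stages.

Call:
{"op": "play_rows", "data": {
  "deltas": [
    [[-0.6, 0, 0.006, 0.08, -0.001, 0, 0], [-0.6, 0, 0.006, 0.16, -0.001, 0, 0], [-0.6, 0, 0.006, 0.24, -0.001, 0, 0], [-0.6, 0, 0.006, 0.305, -0.001, 0, 0], [-0.6, 0, 0.006, 0.305, -0.001, 0, 0]]
  ]
}}

```text
clock: 8.88
tool_pos: [0.4012, 0.1868, 0.0482]
eef_rot: [0.811, -0.585, -0.003, 0.006]
contact_force: [-0.1, -0.5, 0.2]
opening: 0.799
```

Run:
```python
from h import *
s=vision.snapshot('scene'); cv2.imwrite('pics/s7full.png',s[...,::-1])
crop(s,(280,280),160,120,5,'pics/s7.png')
p=CH+HX*(-.208); print(p); rows([*p,.038],HY-np.pi/2); print(get_state()['q'].round(2))
```

```text
pics/s7.png origin 200 220 scale 5
[0.39174868 0.18200063]
d [0.0054 0.035  0.033 ] turn [ 0.0045 -0.0007 -0.0008] | clock 8.93 pos [0.4013 0.1869 0.0477] yaw -71.64 F [ 0.3  0.4 -1. ] op 0.8
[-0.56  0.9   0.04  2.23 -0.89  0.04 -0.9 ]
```

View pics/s7.png

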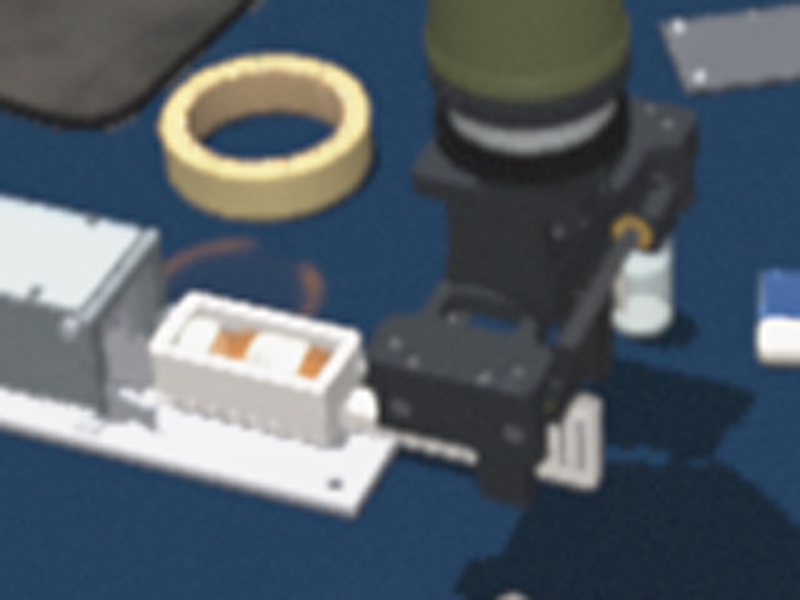

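Joint 6 has reached its lower stop (0.04), so a vertical tool can't get further in. I'll go back up and tilt the tool about 8° about the jaw axis, fingertips towards the base, which bends the wrist off its limit.

```bash
cat >> h.py <<'E'
def rowst(along,z,tilt,lat=0,yaw=HY):
    s=get_state(); A=R.from_quat(s['eef_rot']); y0=yaw-np.pi/2
    x=np.array([np.cos(y0),np.sin(y0),0]); zz=np.array([0,0,-1.]); B=R.from_matrix(np.c_[x,np.cross(zz,x),zz])*R.from_rotvec([np.radians(-tilt),0,0])
    p=np.array([*(CH+HX*along+lat*np.array([-HX[1],HX[0]])),z])
    t=A.inv().apply(p-s['tool_pos'])/.3; w=(A.inv()*B).as_rotvec()/np.pi
    d=s['tool_pos'][:2]-CH
    print('d',t.round(4),'turn',w.round(4),'| clock',round(s['clock'],2),'along %.4f lat %.4f z %.4f'%(d@HX,d@[-HX[1],HX[0]],s['tool_pos'][2]),'F',s['contact_force'].round(1),'op',round(s['opening'],3),'q',s['q'].round(2))
E
python3 - <<'E'
from h import *
rowst(-.2,.09,8)
E
```

```text
d [ 0.0057  0.0108 -0.1407] turn [-0.0399 -0.0007 -0.0009] | clock 8.93 along -0.1973 lat 0.0016 z 0.0477 F [ 0.3  0.4 -1. ] op 0.8 q [-0.56  0.9   0.04  2.23 -0.89  0.04 -0.9 ]
```

Call:
{"op": "play_rows", "data": {
  "deltas": [
    [[-0.6, 0.002, 0.003, -0.15, 0, 0, 0], [-0.6, 0.004, 0.006, -0.2, -0.01, 0, 0], [-0.6, 0.005, 0.01, -0.2, -0.025, 0, 0], [-0.6, 0.005, 0.01, -0.18, -0.04, 0, 0], [-0.6, 0.005, 0.01, -0.14, -0.04, 0, 0]]
  ]
}}

```text
clock: 9.55
tool_pos: [0.4016, 0.1854, 0.0895]
eef_rot: [0.809, -0.584, -0.038, 0.056]
contact_force: [-0.4, -0.3, -0.1]
opening: 0.805
```

Run:
```python
from h import *
rowst(-.206,.07,8)
```

```text
d [0.0002 0.0189 0.0681] turn [-0.0011 -0.0012 -0.0006] | clock 9.55 along -0.1976 lat 0.0001 z 0.0895 F [-0.4 -0.3 -0.1] op 0.805 q [-0.74  0.86  0.37  2.13 -0.76  0.43 -0.99]
```

Call:
{"op": "play_rows", "data": {
  "deltas": [
    [[-0.6, 0, 0.019, 0.034, -0.001, 0, 0], [-0.6, 0, 0.019, 0.068, -0.001, 0, 0], [-0.6, 0, 0.019, 0.068, -0.001, 0, 0]]
  ]
}}

```text
clock: 9.93
tool_pos: [0.3932, 0.1824, 0.0694]
eef_rot: [0.809, -0.584, -0.04, 0.058]
contact_force: [0.1, -0.2, 0.6]
opening: 0.798
```

Run:
```python
from h import *
rowst(-.206,.04,8)
```

```text
d [-0.0006 -0.0153  0.0967] turn [ 0.0003 -0.0011 -0.0007] | clock 9.93 along -0.2065 lat -0.0001 z 0.0694 F [ 0.1 -0.2  0.6] op 0.798 q [-0.71  0.89  0.31  2.15 -0.8   0.37 -0.96]
```

Call:
{"op": "play_rows", "data": {
  "deltas": [
    [[-0.6, 0, -0.007, 0.045, 0, 0, 0], [-0.6, 0, -0.015, 0.097, 0, 0, 0], [-0.6, 0, -0.015, 0.097, 0, 0, 0]]
  ]
}}

```text
clock: 10.3
tool_pos: [0.3933, 0.1823, 0.039]
eef_rot: [0.809, -0.584, -0.04, 0.059]
contact_force: [0.0, -0.9, 0.3]
opening: 0.799
```

Run:
```python
from h import *
s=vision.snapshot('scene'); cv2.imwrite('pics/s8full.png',s[...,::-1])
crop(s,(280,280),160,120,5,'pics/s8.png')
rowst(-.206,.04,8)
```

```text
pics/s8.png origin 200 220 scale 5
d [-0.0011 -0.0008 -0.0017] turn [ 0.0006 -0.0011 -0.0008] | clock 10.35 along -0.2063 lat -0.0003 z 0.0395 F [0.1 0.2 0.6] op 0.798 q [-0.67  0.95  0.24  2.15 -0.84  0.29 -0.93]
```

View pics/s8.png

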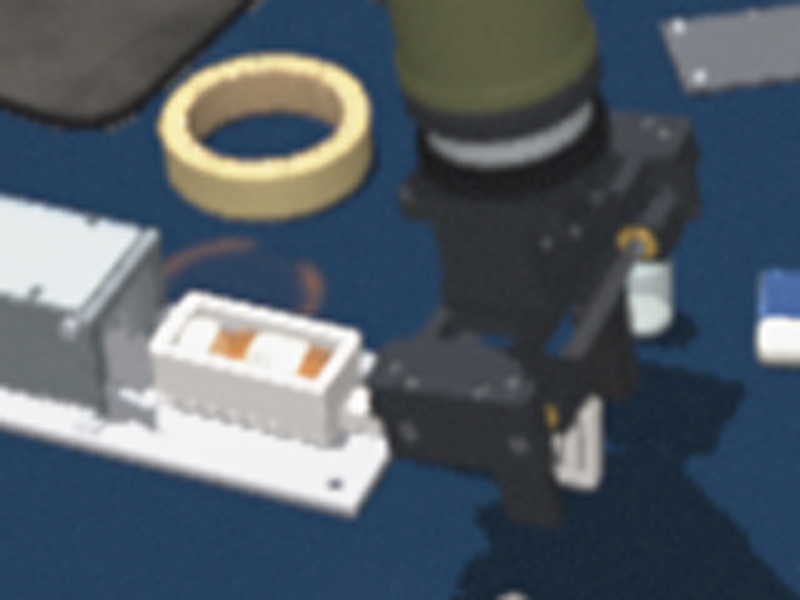

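The pads straddle the tail, so I close.

Call:
{"op": "play_rows", "data": {
  "deltas": [
    [[0.4, 0, 0, 0, 0, 0, 0], [0.7, 0, 0, 0, 0, 0, 0], [1, 0, 0, 0, 0, 0, 0], [1, 0, 0, 0, 0, 0, 0], [1, 0, 0, 0, 0, 0, 0]]
  ],
  "force": 25
}}

```text
clock: 10.98
tool_pos: [0.3935, 0.1823, 0.0396]
eef_rot: [0.809, -0.584, -0.04, 0.058]
contact_force: [0.1, 0.4, -0.7]
opening: 0.257
```

Call:
{"op": "play_rows", "data": {
  "deltas": [
    [[1, 0, 0, 0, 0, 0, 0], [1, 0, 0, 0, 0, 0, 0], [1, 0, 0, 0, 0, 0, 0], [1, 0, 0, 0, 0, 0, 0]]
  ]
}}

```text
clock: 11.48
tool_pos: [0.3934, 0.1823, 0.0396]
eef_rot: [0.809, -0.584, -0.04, 0.058]
contact_force: [-0.4, 1.0, 0.8]
opening: 0.137
```

Run:
```python
from fit import *
s=vision.snapshot('scene'); cv2.imwrite('pics/s9full.png',s[...,::-1])
crop(s,(250,290),100,75,8,'pics/s9.png')
rowst(-.156,.0395,8)
```

```text
pics/s9.png origin 200 253 scale 8
d [-0.0011 -0.166  -0.0234] turn [ 0.0006 -0.001  -0.0008] | clock 11.53 along -0.2063 lat -0.0002 z 0.0396 F [-0.   0.4  1.1] op 0.13 q [-0.67  0.95  0.24  2.15 -0.84  0.29 -0.93]
```

View pics/s9.png

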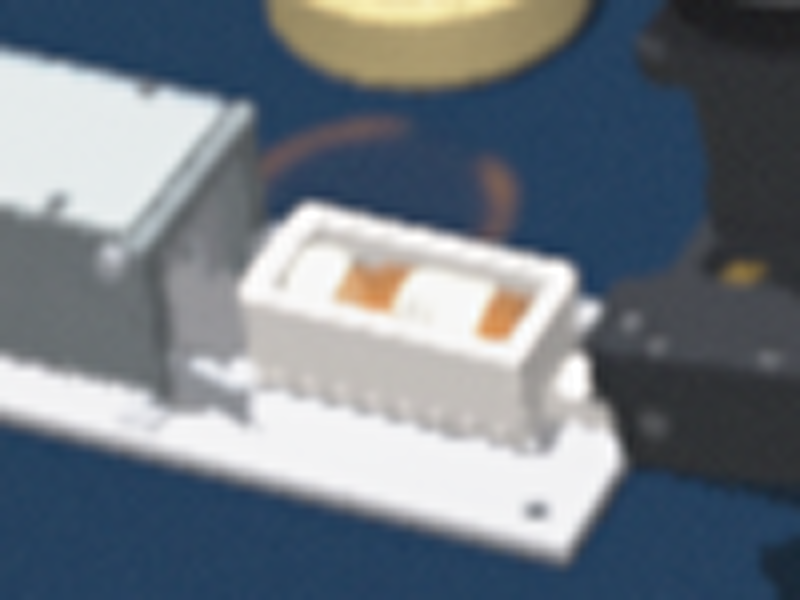

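Run:
```python
from fit import *
cor=[(.04,.019,.032),(.04,-.019,.032),(-.04,-.019,.032),(-.04,.019,.032)]
S=('scene',cor,cv([(240,292),(307,203),(578,268),(518,358)],(200,253),8))
x,e=fit([S],[.52,.22,.32],.008); print(x.round(4),np.degrees(x[2]),e.tolist())
d=x[:2]-CH; print(d@HX,d@[-HX[1],HX[0]])
pl=[(-.13,-.045,.008),(-.13,.045,.008)]
# plate edge along +y: two points on the upper edge
```

```text
[0.5274 0.2241 0.3219] 18.445906205253795 [[0.1, -0.2], [-0.1, 0.2], [0.0, 0.1], [-0.0, -0.0]]
-0.06604955662059457 -0.003153739814274439
```

Run:
```python
from fit import *
a=cv([(540,320),(457,458)],(180,230),5); w=unproj('scene',a,.008); m=w.mean(0); print(w.round(4),np.linalg.norm(w[0]-w[1]))
d=m[:2]-CH; print('sill end mid along/lat by scene',d@HX,d@[-HX[1],HX[0]])
s=cv2.imread('pics/s5full.png')[...,::-1]; crop(s,(222,290),100,75,8,'pics/s5b.png')
```

```text
[[0.4792 0.1639 0.008 ]
 [0.4487 0.2497 0.008 ]] 0.09101185346712298
sill end mid along/lat by scene -0.13166109191263575 0.0006245672804795742
pics/s5b.png origin 172 253 scale 8
```

View pics/s5b.png

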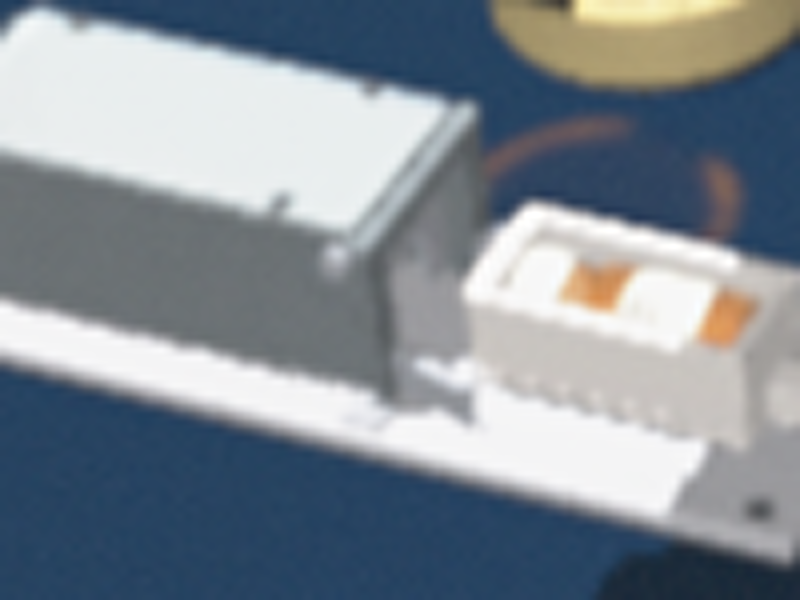

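Scene-view estimates put the carrier 1–3 mm to the right of the chamber's centre line. I'll bias it 1.5 mm left and advance slowly, watching the side force.

Call:
{"op": "play_rows", "data": {
  "deltas": [
    [[1, -0.003, -0.03, -0.004, 0, 0, 0], [1, -0.006, -0.06, -0.008, 0, 0, 0], [1, -0.006, -0.085, -0.012, 0, 0, 0], [1, -0.006, -0.1, -0.014, 0, 0, 0]]
  ]
}}

```text
clock: 12.02
tool_pos: [0.421, 0.1936, 0.0395]
eef_rot: [0.809, -0.583, -0.041, 0.059]
contact_force: [-5.8, -2.0, 4.4]
opening: 0.133
```

Run:
```python
from fit import *
s=vision.snapshot('scene'); t=vision.snapshot('top')
crop(s,(235,290),100,75,8,'pics/s10.png');crop(t,(260,225),100,75,8,'pics/t10.png')
rowst(-.136,.0395,8,.0015); s=get_state(); print(s['contact_force'][:2]@HX,s['contact_force'][:2]@[-HX[1],HX[0]])
```

```text
pics/s10.png origin 185 253 scale 8
pics/t10.png origin 210 188 scale 8
d [ 0.0005 -0.1325 -0.0189] turn [ 0.0009 -0.0009 -0.0006] | clock 12.12 along -0.1762 lat 0.0017 z 0.0395 F [-4.1 -1.4  4.7] op 0.131 q [-0.7   0.97  0.31  2.07 -0.8   0.39 -0.97]
-4.381474808158925 -0.05867052339058337
```

View pics/s10.png

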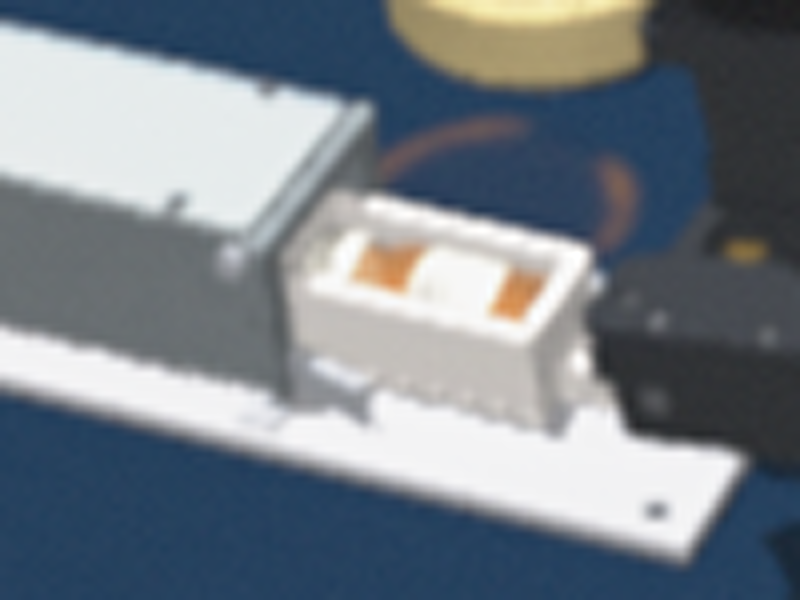

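View pics/t10.png

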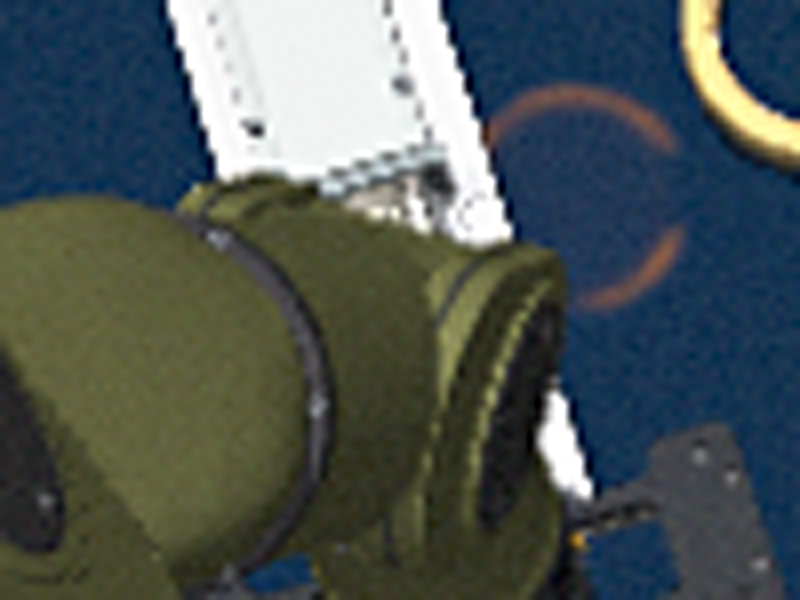

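The nose is in the opening, pushing the flap with 4 N along x and no side force. I continue.

Call:
{"op": "play_rows", "data": {
  "deltas": [
    [[1, 0, -0.03, -0.006, 0, 0, 0], [1, 0, -0.06, -0.01, 0, 0, 0], [1, 0, -0.1, -0.016, 0, 0, 0], [1, 0, -0.133, -0.02, 0, 0, 0], [1, 0, -0.133, -0.02, 0, 0, 0]]
  ]
}}

```text
clock: 12.75
tool_pos: [0.4624, 0.2073, 0.0398]
eef_rot: [0.809, -0.583, -0.039, 0.057]
contact_force: [1.3, 1.0, -2.2]
opening: 0.134
```

Run:
```python
from fit import *
rowst(-.096,.0395,8,.0015); s=get_state(); print(s['contact_force'][:2]@HX,s['contact_force'][:2]@[-HX[1],HX[0]])
```

```text
d [ 0.     -0.1222 -0.016 ] turn [-0.0006 -0.0012 -0.0005] | clock 12.75 along -0.1330 lat 0.0016 z 0.0398 F [ 1.3  1.  -2.2] op 0.134 q [-0.72  1.    0.39  1.94 -0.76  0.51 -1.02]
1.504520978962986 0.5034047657935241
```

Call:
{"op": "play_rows", "data": {
  "deltas": [
    [[1, 0, -0.03, -0.004, 0, 0, 0], [1, 0, -0.06, -0.008, 0, 0, 0], [1, 0, -0.09, -0.012, 0, 0, 0], [1, 0, -0.122, -0.016, 0, 0, 0], [1, 0, -0.122, -0.016, 0, 0, 0]]
  ]
}}

```text
clock: 13.38
tool_pos: [0.4983, 0.2192, 0.0396]
eef_rot: [0.809, -0.583, -0.038, 0.057]
contact_force: [-2.3, -0.7, 1.9]
opening: 0.135
```

Run:
```python
from fit import *
s=vision.snapshot('scene');crop(s,(225,290),140,105,5,'pics/s11.png')
rowst(-.062,.0395,8,.0015); s=get_state(); print(s['contact_force'][:2]@HX,s['contact_force'][:2]@[-HX[1],HX[0]])
```

```text
pics/s11.png origin 155 238 scale 5
d [-0.0002 -0.1096 -0.0146] turn [-0.0011 -0.0013 -0.0005] | clock 13.43 along -0.0952 lat 0.0015 z 0.0396 F [-0.9  0.5  1.7] op 0.135 q [-0.73  1.03  0.43  1.83 -0.72  0.6  -1.06]
-0.6669931535927984 0.7685815796632102
```

View pics/s11.png

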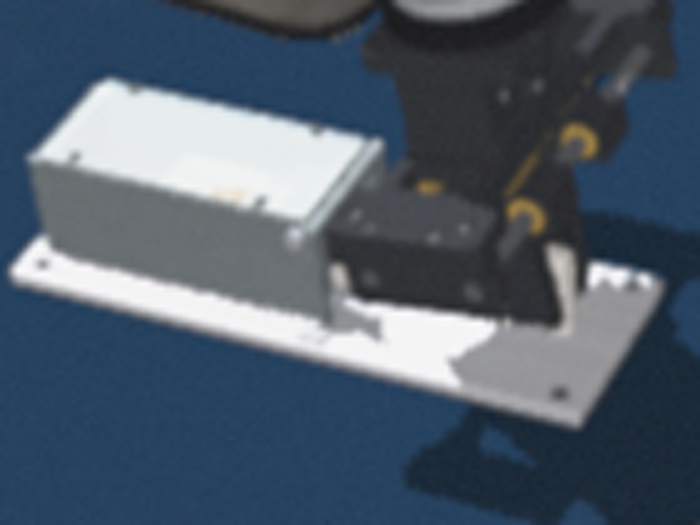

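The box is now inside (its orange shows through the clear top), and forces are low. The gripper's body stays outside and above the frame. Next come the last 40 mm, finishing slowly.

Call:
{"op": "play_rows", "data": {
  "deltas": [
    [[1, 0, -0.03, -0.004, 0, 0, 0], [1, 0, -0.06, -0.008, 0, 0, 0], [1, 0, -0.09, -0.012, 0, 0, 0], [1, 0, -0.11, -0.015, 0, 0, 0], [1, 0, -0.11, -0.015, 0, 0, 0]]
  ]
}}

```text
clock: 14.05
tool_pos: [0.5306, 0.23, 0.0397]
eef_rot: [0.809, -0.583, -0.038, 0.056]
contact_force: [-2.1, -0.0, 2.6]
opening: 0.133
```

Call:
{"op": "play_rows", "data": {
  "deltas": [
    [[1, 0, -0.008, -0.001, 0, 0, 0], [1, 0, -0.016, -0.002, 0, 0, 0], [1, 0, -0.016, -0.002, 0, 0, 0]]
  ]
}}

```text
clock: 14.42
tool_pos: [0.5354, 0.2316, 0.0397]
eef_rot: [0.809, -0.583, -0.038, 0.056]
contact_force: [-3.3, -0.3, 4.3]
opening: 0.133
```

Run:
```python
from fit import *
s=vision.snapshot('scene');crop(s,(225,290),140,105,5,'pics/s12.png')
rowst(-.054,.0395,8,.0015); s=get_state(); print(s['contact_force'][:2]@HX,s['contact_force'][:2]@[-HX[1],HX[0]])
```

```text
pics/s12.png origin 155 238 scale 5
d [-0.0002 -0.0066 -0.0003] turn [-0.0017 -0.0013 -0.0004] | clock 14.47 along -0.0560 lat 0.0014 z 0.0397 F [-3.1 -1.   3.3] op 0.129 q [-0.73  1.06  0.47  1.71 -0.69  0.69 -1.11]
-3.24206539086083 0.06768977237933618
```

View pics/s12.png

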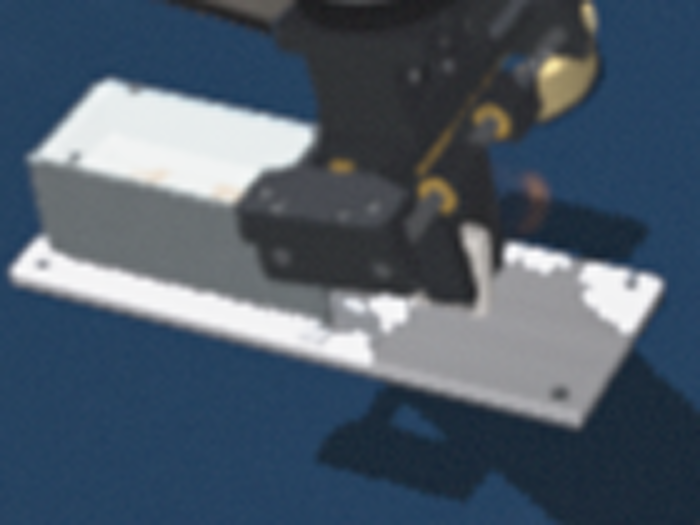

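Call:
{"op": "play_rows", "data": {
  "deltas": [
    [[1, 0, -0.006, -0.001, 0, 0, 0], [1, 0, -0.01, -0.001, 0, 0, 0], [1, 0, -0.01, -0.001, 0, 0, 0]]
  ]
}}

```text
clock: 14.85
tool_pos: [0.5369, 0.2321, 0.0396]
eef_rot: [0.809, -0.583, -0.039, 0.057]
contact_force: [-6.4, -1.9, 6.6]
opening: 0.134
```

Call:
{"op": "play_rows", "data": {
  "deltas": [
    [[1, 0, -0.004, -0.001, 0, 0, 0], [1, 0, -0.008, -0.001, 0, 0, 0], [1, 0, -0.008, -0.001, 0, 0, 0]]
  ]
}}

```text
clock: 15.22
tool_pos: [0.5369, 0.232, 0.0396]
eef_rot: [0.809, -0.583, -0.04, 0.059]
contact_force: [-8.5, -2.3, 7.9]
opening: 0.13
```

Call:
{"op": "play_rows", "data": {
  "deltas": [
    [[1, 0, -0.012, -0.002, 0, 0, 0], [1, 0, -0.015, -0.002, 0, 0, 0], [1, 0, -0.015, -0.002, 0, 0, 0]]
  ]
}}

```text
clock: 15.6
tool_pos: [0.5371, 0.2321, 0.0396]
eef_rot: [0.809, -0.583, -0.044, 0.062]
contact_force: [-12.3, -3.8, 10.1]
opening: 0.134
```

Run:
```python
from fit import *
s=vision.snapshot('scene');crop(s,(225,290),140,105,5,'pics/s13.png')
rowst(-.054,.0395,8,.0015); s=get_state(); print(s['contact_force'][:2]@HX,s['contact_force'][:2]@[-HX[1],HX[0]])
```

```text
pics/s13.png origin 155 238 scale 5
d [-0.0003 -0.001   0.0003] turn [ 0.004  -0.0006 -0.0008] | clock 15.65 along -0.0543 lat 0.0014 z 0.0396 F [-11.8  -4.9   9.5] op 0.128 q [-0.73  1.07  0.48  1.69 -0.68  0.73 -1.12]
-12.714170877036105 -0.8704707630877139
```

View pics/s13.png

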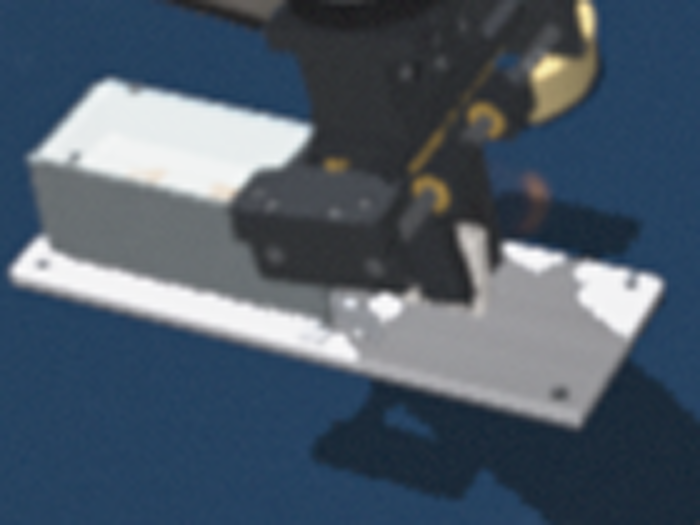

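The carrier has stopped advancing at TCP -54.3 mm, against -54 expected at the stop, while the force rises to 13 N. I'll ease off, release and back up.

Call:
{"op": "play_rows", "data": {
  "deltas": [
    [[1, 0, 0.002, 0, 0.004, 0, 0], [1, 0, 0.002, 0, 0.004, 0, 0], [0.5, 0, 0.002, 0, 0.004, 0, 0], [0.2, 0, 0.002, 0, 0.004, 0, 0], [-0.2, 0, 0.002, 0, 0.004, 0, 0]]
  ]
}}

```text
clock: 16.27
tool_pos: [0.5373, 0.2321, 0.0397]
eef_rot: [0.809, -0.584, -0.039, 0.057]
contact_force: [0.2, -0.2, -0.3]
opening: 0.451
```

Call:
{"op": "play_rows", "data": {
  "deltas": [
    [[-0.2, 0, 0, 0, 0, 0, 0], [-0.2, 0, 0.015, -0.05, 0, 0, 0], [-0.2, 0, 0.03, -0.15, 0, 0, 0], [-0.2, 0, 0.06, -0.3, 0, 0, 0], [-0.2, 0, 0.1, -0.4, 0, 0, 0]]
  ]
}}

```text
clock: 16.9
tool_pos: [0.5255, 0.2281, 0.1656]
eef_rot: [0.809, -0.584, -0.038, 0.055]
contact_force: [-0.3, -0.3, -0.0]
opening: 0.604
```

Call:
{"op": "play_rows", "data": {
  "deltas": [
    [[-0.2, 0.1, 0.1, -0.1, 0, 0, 0], [-0.2, 0.2, 0.1, -0.2, 0, 0, 0], [-0.2, 0.4, 0.1, -0.2, 0, 0, 0], [-0.2, 0.6, 0.1, -0.2, 0, 0, 0], [-0.2, 0.7, 0.1, -0.2, 0, 0, 0]]
  ]
}}

```text
clock: 17.52
tool_pos: [0.5714, 0.0176, 0.2314]
eef_rot: [0.808, -0.586, -0.037, 0.056]
contact_force: [-0.7, -0.4, 0.6]
opening: 0.6
```

Run:
```python
from fit import *
s=vision.snapshot('scene');t=vision.snapshot('top')
crop(s,(225,290),140,105,5,'pics/s14.png');cv2.imwrite('pics/t14f.png',t[...,::-1]);crop(t,(255,215),130,110,5,'pics/t14.png')
print(get_state()['clock'],get_state()['tool_pos'])
```

```text
pics/s14.png origin 155 238 scale 5
pics/t14.png origin 190 160 scale 5
17.625 [0.57151996 0.01687576 0.23126811]
```

View pics/s14.png

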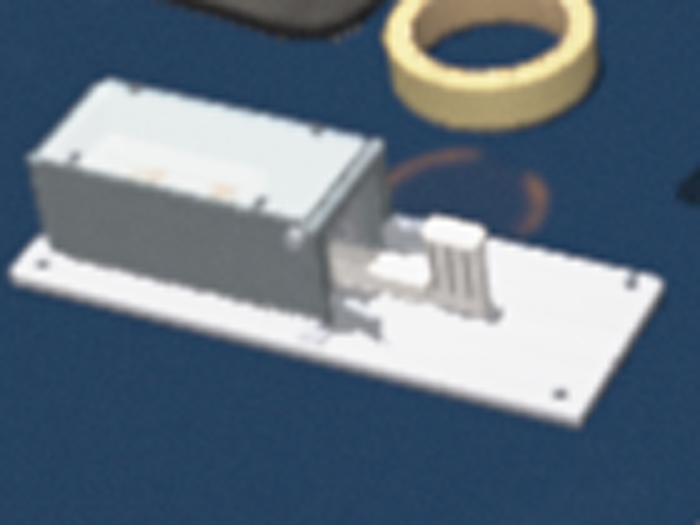

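View pics/t14.png

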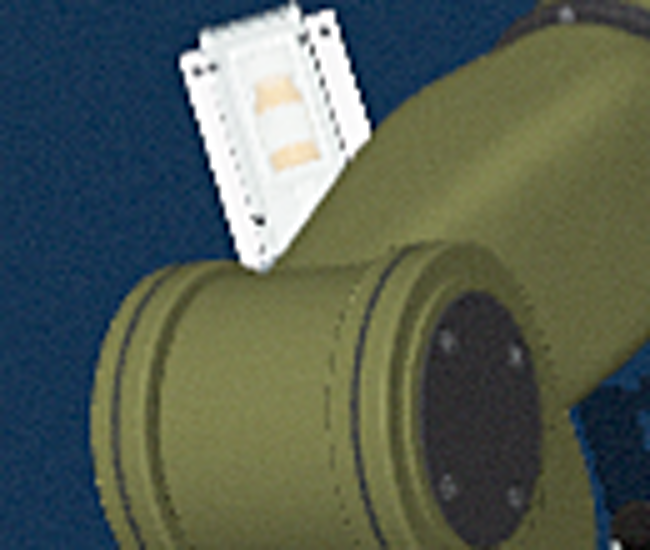

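Run:
```python
from fit import *
s=vision.snapshot('scene')
crop(s,(235,290),60,45,13,'pics/s15.png')
# predicted tail top corners and flap if shut
P=lambda L,z:[*(CH+L[0]*HX+L[1]*np.array([-HX[1],HX[0]])),z]
for dx in(.086,.080):
  print(dx,[(((proj('scene',P((dx+a,b),.05))[0]-(205,268))+.5)*13-.5).round().tolist() for a,b in((-.128,.006),(-.128,-.006),(-.154,-.006),(-.154,.006))])
print('flap',[(((proj('scene',P((0,b),z))[0]-(205,268))+.5)*13-.5).round().tolist() for b,z in((.0215,.052),(-.0215,.052),(-.0215,.012),(.0215,.012))])
print('frame',[(((proj('scene',P((-.008,b),z))[0]-(205,268))+.5)*13-.5).round().tolist() for b,z in((.032,.064),(-.032,.064),(.022,.008),(.032,.008))])
```

```text
pics/s15.png origin 205 268 scale 13
0.086 [[437.0, 214.0], [470.0, 170.0], [615.0, 204.0], [582.0, 249.0]]
0.08 [[470.0, 222.0], [503.0, 177.0], [648.0, 212.0], [616.0, 257.0]]
flap [[159.0, 207.0], [282.0, 50.0], [308.0, 236.0], [187.0, 395.0]]
frame [[164.0, 199.0], [347.0, -34.0], [232.0, 426.0], [203.0, 464.0]]
```

View pics/s15.png

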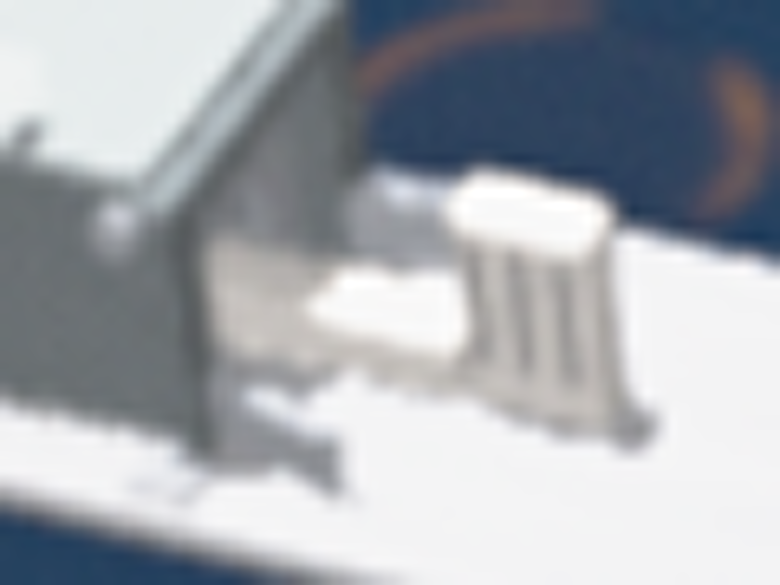

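The tail matches the fully-home prediction to about 1 px. I'll move the arm out of the way and check the flap from the top camera.

Call:
{"op": "play_rows", "data": {
  "deltas": [
    [[-0.2, 0.2, 0.1, -0.05, 0, 0, 0], [-0.2, 0.4, 0.2, -0.1, 0, 0, 0], [-0.2, 0.6, 0.3, -0.1, 0, 0, 0], [-0.2, 0.8, 0.4, -0.1, 0, 0, 0], [-0.2, 0.9, 0.4, -0.1, 0, 0, 0]]
  ]
}}

```text
clock: 18.3
tool_pos: [0.5453, -0.2724, 0.2784]
eef_rot: [0.808, -0.585, -0.038, 0.055]
contact_force: [0.3, -0.3, -0.2]
opening: 0.602
```

Call:
{"op": "play_rows", "data": {
  "deltas": [
    [[-0.2, 0, 0, 0, 0, 0, 0], [-0.2, 0, 0, 0, 0, 0, 0]]
  ]
}}

```text
clock: 18.55
tool_pos: [0.5459, -0.2699, 0.2783]
eef_rot: [0.809, -0.584, -0.039, 0.054]
contact_force: [-0.9, 0.4, -0.0]
opening: 0.6
```

Run:
```python
from fit import *
t=vision.snapshot('top');s=vision.snapshot('scene')
cv2.imwrite('pics/t16f.png',t[...,::-1]);crop(t,(258,215),80,80,7,'pics/t16.png');cv2.imwrite('pics/s16f.png',s[...,::-1])
print(get_state()['clock'],get_state()['tool_pos'],get_state()['contact_force'])
```

```text
pics/t16.png origin 218 175 scale 7
18.65 [ 0.54611021 -0.26929075  0.27813745] [ 0.60701119  0.05464582 -0.20326903]
```

View pics/t16.png

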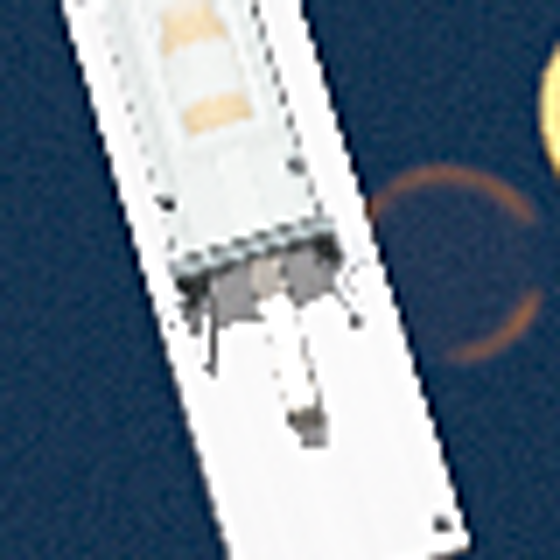

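View pics/s16f.png

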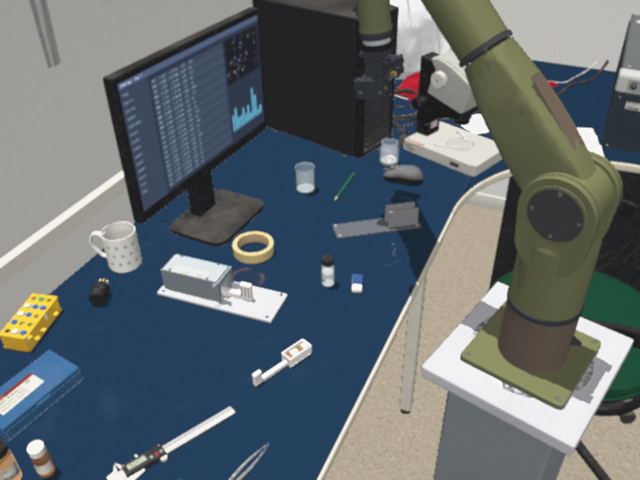

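Run:
```python
from fit import *
P=lambda a,b,z:[*(CH+a*HX+b*np.array([-HX[1],HX[0]])),z]
A=cv2.imread('pics/scene0.png')[...,::-1];B=cv2.imread('pics/s16f.png')[...,::-1]
C=cv2.imread('pics/top0.png')[...,::-1];D=cv2.imread('pics/t16f.png')[...,::-1]
g=lambda I,p:cv2.GaussianBlur(I,(3,3),0)[int(round(p[1])),int(round(p[0]))].tolist()
for b in(-.012,-.004,.004,.012):
  for z in(.018,.028,.038):
    p=proj('scene',P(0,b,z))[0]; print('flap',b,z,g(A,p),g(B,p))
for b in(-.014,.014):
  for a in(.008,.018,.028,.036):
    p=proj('top',P(a,b,.064))[0]; print('cleartop',a,b,g(C,p),g(D,p))
crop(A,(235,290),60,45,13,'pics/s0z.png')
```

```text
flap -0.012 0.018 [124, 125, 129] [133, 134, 137]
flap -0.012 0.028 [120, 122, 127] [123, 125, 130]
flap -0.012 0.038 [107, 110, 113] [111, 113, 116]
flap -0.004 0.018 [142, 143, 147] [174, 171, 168]
flap -0.004 0.028 [128, 130, 135] [130, 132, 136]
flap -0.004 0.038 [105, 108, 111] [107, 110, 113]
flap 0.004 0.018 [136, 136, 140] [182, 179, 175]
flap 0.004 0.028 [139, 139, 142] [164, 162, 160]
flap 0.004 0.038 [106, 108, 112] [109, 112, 115]
flap 0.012 0.018 [114, 115, 119] [138, 138, 137]
flap 0.012 0.028 [106, 108, 111] [122, 123, 123]
flap 0.012 0.038 [104, 106, 108] [111, 113, 115]
cleartop 0.008 -0.014 [240, 244, 243] [241, 244, 243]
cleartop 0.018 -0.014 [239, 243, 242] [240, 243, 243]
cleartop 0.028 -0.014 [240, 243, 241] [239, 242, 241]
cleartop 0.036 -0.014 [239, 242, 241] [236, 239, 238]
cleartop 0.008 0.014 [240, 243, 242] [240, 243, 243]
cleartop 0.018 0.014 [239, 242, 241] [240, 243, 242]
cleartop 0.028 0.014 [239, 242, 241] [239, 242, 241]
cleartop 0.036 0.014 [240, 242, 242] [237, 240, 238]
pics/s0z.png origin 205 268 scale 13
```

View pics/s0z.png

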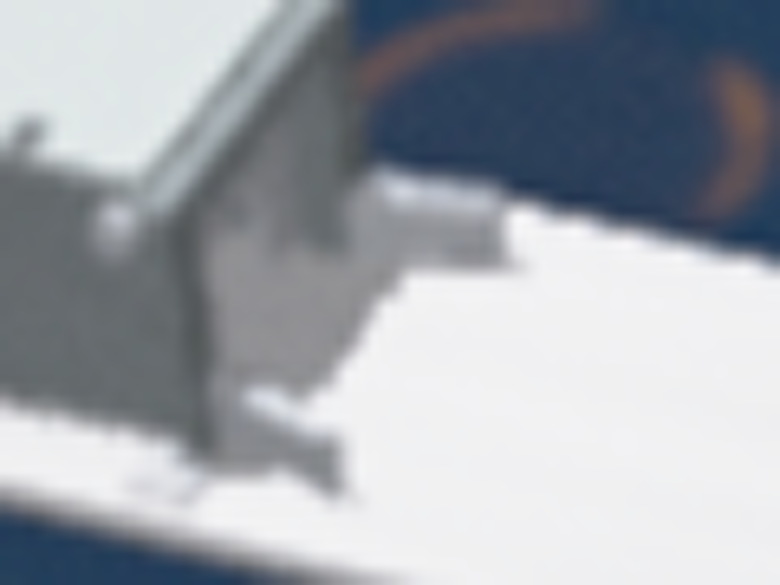

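The flap pixels above the neck match the shut flap of the first picture, and the area under the clear top shows no raised flap. The tape (253,247) and the vial (328,270) are where they were. I'm handing in.

Run:
```python
from h import *
print(r.finish_job(), get_state()['clock'])
```

```text
the job is handed in; nothing more can be done
the job is handed in; nothing more can be done
```

The carrier is fully home in the chamber with only its tail outside. The job was handed in at about 18.7 s with the gripper clear of everything.

I lifted the carrier off the dock by its box and set it on the sill with its nose to the flap, then let go. I then took it by the tail and slid it in to the stop.

**Reach problem:** with the tool vertical, joint 6 came to its lower stop (read 0.04) before the gripper reached the tail. I backed up and tilted the tool 8° about the jaw axis for the tail grip and the push.

**Last checks**
- **Fully home:** forward motion stopped with the TCP at -54.3 mm against about -54 mm expected, while the push rose to about 13 N. After release, the tail in the scene picture matched the fully-home prediction to about 1 px.
- **Flap shut:** above the neck, the flap's colours match the first picture, where it was shut. Nothing raised shows under the clear top. This was judged from the pictures, since the flap's angle cannot be read.
- **Bystanders:** the tape and the standing vial look unmoved.

**Disagreement:** the two cameras differed by 1–3 mm on the carrier's sideways position relative to the chamber. I biased the push 1.5 mm to the left, and side force stayed below 1 N at the checks along the way.

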